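Fit the graded bearing cartridges into their matching housings

TASK

Selective assembly: put each of the four paint-marked bearing cartridges, spigot down and flange fully home, into the bearing housing that carries the same grade colour. Leave the cartridge without paint standing where it is, and do not shove the housings about: they stay upright and about where they stand.

Things in the scene. Friction and masses are not known exactly. Their poses are not given: they have to be found in the camera images.
- cartridge_red: steel turned part standing upright, 70 mm tall, 0.3 kg: spigot 34 mm dia x 24 at the bottom (end chamfered to 28), flange 58 mm dia at 24 to 32 mm, round neck 30 mm dia at 32 to 70 mm to grip; red paint ring on the flange and red band on the neck. Origin: centre of the spigot's underside, z up the axis.
- cartridge_yellow: steel turned part standing upright, 70 mm tall, 0.3 kg: spigot 34 mm dia x 24 at the bottom (end chamfered to 28), flange 58 mm dia at 24 to 32 mm, round neck 30 mm dia at 32 to 70 mm to grip; yellow paint ring on the flange and yellow band on the neck. Origin: centre of the spigot's underside, z up the axis.
- cartridge_blue: steel turned part standing upright, 70 mm tall, 0.3 kg: spigot 34 mm dia x 24 at the bottom (end chamfered to 28), flange 58 mm dia at 24 to 32 mm, round neck 30 mm dia at 32 to 70 mm to grip; blue paint ring on the flange and blue band on the neck. Origin: centre of the spigot's underside, z up the axis.
- cartridge_white: steel turned part standing upright, 70 mm tall, 0.3 kg: spigot 34 mm dia x 24 at the bottom (end chamfered to 28), flange 58 mm dia at 24 to 32 mm, round neck 30 mm dia at 32 to 70 mm to grip; white paint ring on the flange and white band on the neck. Origin: centre of the spigot's underside, z up the axis.
- cartridge_bare: steel turned part standing upright, 70 mm tall, 0.3 kg: spigot 34 mm dia x 24 at the bottom (end chamfered to 28), flange 58 mm dia at 24 to 32 mm, round neck 30 mm dia at 32 to 70 mm to grip; NO paint: stays where it is. Origin: centre of the spigot's underside, z up the axis.
- housing_red: dark iron housing, loose, 0.9 kg: foot 88 mm dia x 12; boss 62 mm dia, top 44 mm above the origin; upright blind bore 38 mm dia, mouth tapered to 50 mm over the top 12 mm, floor 12 mm up; red paint ring on the foot. Origin: centre of the underside, z up the bore. With its cartridge fully home the flange rests on the boss, the cartridge's origin 20 mm above this one.
- housing_yellow: dark iron housing, loose, 0.9 kg: foot 88 mm dia x 12; boss 62 mm dia, top 44 mm above the origin; upright blind bore 38 mm dia, mouth tapered to 50 mm over the top 12 mm, floor 12 mm up; yellow paint ring on the foot. Origin: centre of the underside, z up the bore. With its cartridge fully home the flange rests on the boss, the cartridge's origin 20 mm above this one.
- housing_blue: dark iron housing, loose, 0.9 kg: foot 88 mm dia x 12; boss 62 mm dia, top 44 mm above the origin; upright blind bore 38 mm dia, mouth tapered to 50 mm over the top 12 mm, floor 12 mm up; blue paint ring on the foot. Origin: centre of the underside, z up the bore. With its cartridge fully home the flange rests on the boss, the cartridge's origin 20 mm above this one.
- housing_white: dark iron housing, loose, 0.9 kg: foot 88 mm dia x 12; boss 62 mm dia, top 44 mm above the origin; upright blind bore 38 mm dia, mouth tapered to 50 mm over the top 12 mm, floor 12 mm up; white paint ring on the foot. Origin: centre of the underside, z up the bore. With its cartridge fully home the flange rests on the boss, the cartridge's origin 20 mm above this one.
Mind the look-alikes: they are no part of the job. Leave any green look-alike of the cartridge_yellow alone.

How it is judged:
At the end, for the whole second after the job is handed in: Each painted cartridge sits in the housing of its colour: axes within 6 mm, flange on the boss (origin 17 to 23 mm above the housing's), cartridge and housing upright within 0.08 rad and at rest; the unpainted cartridge stands within 30 mm of its start (horizontal distance between cartridge_red and housing_red below 0.006 m and z of cartridge_red in the frame of housing_red between 0.017 and 0.023 m and angle between each of cartridge_red, housing_red, cartridge_yellow, housing_yellow, cartridge_blue, housing_blue, cartridge_white, housing_white's own z axis and vertical below 0.08 rad and linear speed of each of cartridge_red, housing_red, cartridge_yellow, housing_yellow, cartridge_blue, housing_blue, cartridge_white, housing_white below 0.02 m/s and horizontal distance between cartridge_yellow and housing_yellow below 0.006 m and z of cartridge_yellow in the frame of housing_yellow between 0.017 and 0.023 m and horizontal distance between cartridge_blue and housing_blue below 0.006 m and z of cartridge_blue in the frame of housing_blue between 0.017 and 0.023 m and horizontal distance between cartridge_white and housing_white below 0.006 m and z of cartridge_white in the frame of housing_white between 0.017 and 0.023 m and distance of cartridge_bare from where it was at the start of the episode below 0.03 m and angle between cartridge_bare's own z axis and vertical below 0.15 rad); the robot touches nothing.
It fails at once if the red housing is shoved more than 50 mm or tipped (distance of housing_red from where it was at the start of the episode above 0.05 m or angle between housing_red's own z axis and vertical above 0.35 rad).
It fails at once if the yellow housing is shoved more than 50 mm or tipped (distance of housing_yellow from where it was at the start of the episode above 0.05 m or angle between housing_yellow's own z axis and vertical above 0.35 rad).
It fails at once if the blue housing is shoved more than 50 mm or tipped (distance of housing_blue from where it was at the start of the episode above 0.05 m or angle between housing_blue's own z axis and vertical above 0.35 rad).
It fails at once if the white housing is shoved more than 50 mm or tipped (distance of housing_white from where it was at the start of the episode above 0.05 m or angle between housing_white's own z axis and vertical above 0.35 rad).
It fails at once if the unpainted cartridge is carried off or knocked over (distance of cartridge_bare from where it was at the start of the episode above 0.03 m or angle between cartridge_bare's own z axis and vertical above 0.5 rad).
It also fails if it takes over 118 s, if anything falls off the work surface, if the arm or the gripper's body presses on something with over 40 N, if the wrist force passes 120 N, or if a joint passes its speed limit or range.

ROBOT

A 6-joint arm with a two-finger parallel gripper is mounted at the origin on a cart in front of the work surface, level with it; the furniture and walls round the work are solid. World frame = base frame: x ahead of the robot, y to its left, z up, the work surface at z = 0. Lengths are in m, angles in rad, forces in N, time in s.
With the tool pointing down it reaches from about 0.25 to 0.85 m from the base axis. Payload 12.5 kg.
Tool frame: the origin (TCP) lies at the very end of the fingers, on their centre line; the grasp point (between the pads) lies 19 mm behind it; z points along the fingers, x is the direction in which the jaws open and shut, and the axes are right-handed (so a half turn about z gives the same grasp; the last joint's range is limited). The gripper opens to 93 mm and grips with 3 to 60 N. Pads are 15 mm wide; open, the fingers measure 128 mm over their backs; the gripper's body (75 mm by 188 mm) begins 65 mm behind the grasp point.
Start: joints at [1.247, 0.351, 1.652, -0, 1.139, -0.085], TCP at [0.13, 0.534, 0.219] pointing down, gripper open.
Joint ranges: [-2.75, 2.75], [-0.79, 2.1], [0.01, 2.65], [-1.57, 4.71], [0.07, 3.14], [-2.87, 2.87]. Speed limits (rad/s): [2.22, 2.22, 2.79, 3.14, 3.14, 3.14].

INTERFACE

Orientations are given as a rotation vector (axis times angle).
In Python, from station import observe, get_image, camera_model, finish_job, find_in, spot_point gives the robot as it stands.
- The arm moves only by the tool apply_moves, never from a script. Its argument "rows" is text: rows parted by semicolons, each of 7 numbers parted by spaces: the turn, a rotation vector about the tool's x, y, z in degrees, then the shift along the tool's x, y, z in m, then the opening, from -1 (shut) to 1 (fully open). In form: rx ry rz dx dy dz gripper; .... A call has 1 to 5 rows; each row is the pose to reach, as a shift and turn from the pose commanded when the call began, along the tool's axes at that moment; what a row does not reach only later rows make up. A row lasts 1/10 s, in which the tool goes at most 50 mm and 8.59 degrees, less where a joint would pass 70% of its speed; a pose out of reach is approached as far as the arm can. A call with a gripper value outside its range is refused whole. The fingers move at their own pace and stop on an object; the grip force is fixed at half the most. Time passes only in rows, so rows that repeat a pose let the fingers close. It gives the time, the measured TCP pose, the force and the opening at its end, in the units of the state.
- observe(): the state, without advancing time (a new reading comes with each control period).
- get_image(name): name is "scene" or "top"; returns the picture (480x640x3 uint8, red, green, blue); there is no depth.
- camera_model(name): a dict with "intrinsics" (3x3 intrinsics, pixels), "position" and "orientation" of the camera in the world. Camera axes: x right, y up, looking along -z (the intrinsics and any distortion apply to the point x, -y, -z); pixel columns grow to the right and rows downward; lengths in m; the calibration is good to about 2 mm. A picture is of the moment at which its call begins. camera_model takes no time and is no camera call.
- finish_job(): hands the job in, once; it reports no verdict.
Trained networks look in the newest picture that a camera, given by its name, has taken for a name from the list of things; names that differ only in an ending like _2 or _b are one class to them, and where a whole thing is asked for, a point or a joint stands for the part that bears it (a point fixed in the world has none). Each returns a list of dicts, best first, with "p" (0 to 1); they miss things now and then, are a little off and sometimes report something else, mostly with a low value. They report only what shows in the picture. A call takes as long as a camera call. They do not tell look-alikes from the thing itself.
- find_in(camera, query): "centre" ([x, y, z] in m, in world coordinates, good to about 4 mm: the middle of the surface that is visible of it).
- spot_point(camera, query): "centre" ([x, y, z] in m, in world coordinates, good to about 4 mm: a listed point, or the origin of a listed thing).
The state is a dict: "time": time; "q": joint angles; "joint_vel": joint speeds; "tau": joint torques, N m; "tool_pos": TCP position; "ee_rot": TCP orientation; "contact_force": force on the tool from outside, world axes, zero at the start; "wrist_torque": the same for the moment, N m; "width": finger opening in m.
Only numpy, scipy, OpenCV 4.12 (cv2) and the standard library are available. Lean on these libraries where they do the work, as an engineer would, in place of code of your own. Each camera call takes 0.05 s, during which the arm holds its last target.

## Working session

There is one attempt and no reset: what is moved stays moved. The work goes in short steps, Python scripts to look and compute and a tool call to move; the robot and the scene stay as the last step left them, time stands still between calls to the robot, and variables do not carry over. Pictures are saved under pics/ and viewed, and the job is handed in when it is done.

Besides the shell and the picture viewer there is one more tool, called after ">>>" as a command line: name --argument value ..., lists and objects as JSON in quotes. apply_moves: Moves the arm, as the interface text tells. Its arguments: {"type":"object","properties":{"rows":{"type":"string"}},"required":["rows"]}

```bash
ls; mkdir -p pics
python3 - <<'E'
from station import *
import cv2
s=observe(); print(s)
for n in("scene","top"):
    im=get_image(n); cv2.imwrite(f"pics/{n}0.png",im[:,:,::-1])
    m=camera_model(n); print(n,m)
E
```

```text
pics
{'time': 0.0, 'q': array([ 1.24738007e+00,  3.51277124e-01,  1.65242019e+00, -8.88904167e-06,
        1.13909118e+00, -8.46128985e-02]), 'joint_vel': array([-1.46134751e-04,  9.27176666e-04,  4.50400240e-05, -9.61077658e-04,
       -8.67728251e-04,  5.06394890e-04]), 'tau': array([-1.69455602e-04, -4.97306871e+01, -2.85264301e+01,  6.99197408e-02,
        2.55110330e-02, -9.62153672e-05]), 'tool_pos': array([0.12997192, 0.5340695 , 0.21808052]), 'ee_rot': array([ 2.46971342e+00,  1.94060539e+00, -1.56250870e-03]), 'contact_force': array([-0.12416553,  0.04142812,  0.18675141]), 'wrist_torque': array([-0.02429767,  0.02062806,  0.01040525]), 'width': 0.09285118137310346}
scene {'intrinsics': array([[619.11386299,   0.        , 320.66463852],
       [  0.        , 619.11386299, 241.52062455],
       [  0.        ,   0.        ,   1.        ]]), 'position': array([ 0.14398033, -0.71677369,  0.87324763]), 'orientation': array([ 0.84230404, -0.17440346, -0.43233011])}
top {'intrinsics': array([[589.67977675,   0.        , 323.1515683 ],
       [  0.        , 589.67977675, 237.43856187],
       [  0.        ,   0.        ,   1.        ]]), 'position': array([0.24256514, 0.151514  , 1.52895265]), 'orientation': array([ 0.15438846, -0.14384522, -1.56069596])}
```

View pics/scene0.png

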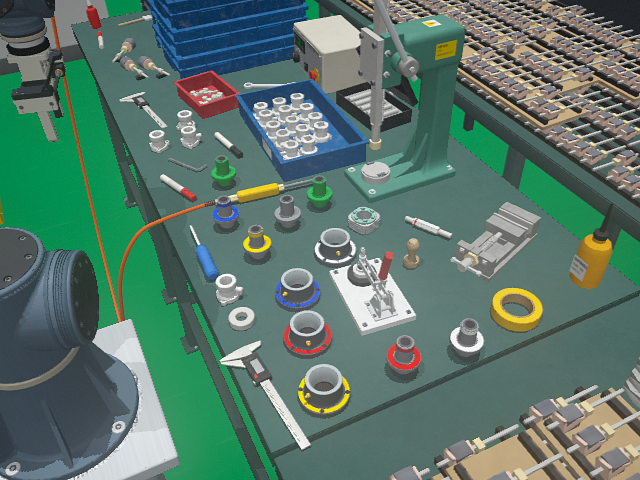

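View pics/top0.png

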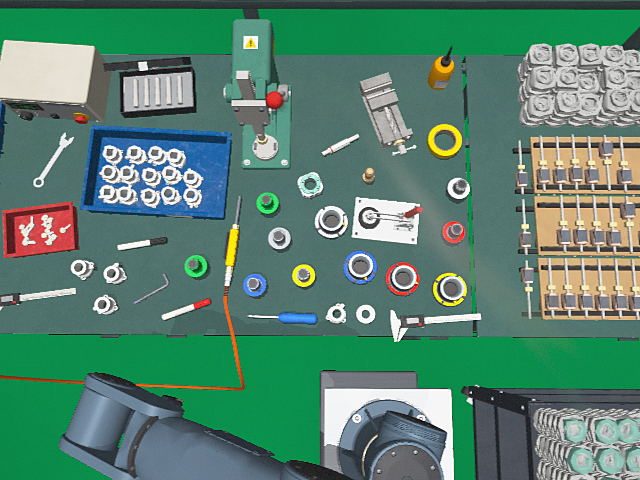

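The scene view shows the painted cartridges: red (404,355), white (467,338), yellow (257,243) and blue (225,213). The bare cartridge is at (288,212) and the green look-alikes at (223,171) and (319,192). The housings are white (335,246), blue (298,288), red (307,332) and yellow (324,389).

The same layout shows in the top view:

| Thing | Red | White | Yellow | Blue | Bare | Green |
|---|---|---|---|---|---|---|
| Cartridge | (454,232) | (458,188) | (303,276) | (255,285) | (279,238) | (195,266), (267,203) |
| Housing | (403,278) | (331,221) | (451,289) | (361,267) | – | – |

Next I'll measure positions.

```bash
cat > h.py <<'E'
from station import *
import numpy as np, cv2
from scipy.spatial.transform import Rotation as R
M={n:camera_model(n) for n in("scene","top")}
def proj(n,P):
    m=M[n]; p=R.from_rotvec(m["orientation"]).inv().apply(np.atleast_2d(P)-m["position"])
    q=p*[1,-1,-1]; uv=q@m["intrinsics"].T; return uv[:,:2]/uv[:,2:]
def ray(n,u,v,z):
    m=M[n]; d=np.linalg.inv(m["intrinsics"])@[u,v,1]; d=R.from_rotvec(m["orientation"]).apply(d*[1,-1,-1])
    o=m["position"]; return o+d*(z-o[2])/d[2]
E
python3 - <<'E'
from h import *
for n in("top","scene"):
    get_image(n)
    for c in ["red","yellow","blue","white","bare"]:
        for k in ("cartridge_","housing_"):
            if k+c=="housing_bare": continue
            r=spot_point(n,k+c)
            print(n,k+c,[(np.round(x["centre"],4).tolist(),round(x["p"],2),proj(n,x["centre"])[0].round().tolist()) for x in r[:3]])
E
```

```text
top cartridge_red [([0.5467, -0.1756, 0.0008], 0.84, [451.0, 234.0])]
top housing_red [([0.4274, -0.0383, -0.0003], 0.9, [400.0, 279.0])]
top cartridge_yellow [([0.4537, 0.4893, 0.0057], 0.91, [198.0, 268.0]), ([0.4339, 0.2137, 0.0007], 0.72, [303.0, 276.0]), ([0.6206, 0.3127, -0.0005], 0.65, [267.0, 206.0])]
top housing_yellow [([0.3976, -0.1601, 0.0012], 0.91, [447.0, 291.0])]
top cartridge_blue [([0.407, 0.338, -0.0018], 0.57, [256.0, 286.0])]
top housing_blue [([0.4542, 0.0666, 0.0042], 0.74, [360.0, 268.0])]
top cartridge_white [([0.6622, -0.1907, -0.0017], 0.67, [455.0, 192.0])]
top housing_white [([0.5731, 0.1441, 0.0003], 0.68, [330.0, 224.0]), ([0.4302, -0.0399, 0.0012], 0.15, [401.0, 278.0])]
top cartridge_bare [([0.5276, 0.278, 0.0017], 0.64, [279.0, 241.0])]
scene cartridge_red [([0.5486, -0.1732, 0.0003], 0.97, [404.0, 367.0])]
scene housing_red [([0.4289, -0.0405, 0.0017], 0.76, [309.0, 338.0])]
scene cartridge_yellow [([0.4485, 0.4936, -0.001], 0.87, [223.0, 183.0]), ([0.621, 0.3137, 0.0013], 0.74, [319.0, 202.0]), ([0.4275, 0.215, 0.0061], 0.57, [256.0, 252.0])]
scene housing_yellow [([0.399, -0.1649, -0.0008], 0.85, [324.0, 396.0])]
scene cartridge_blue [([0.4054, 0.337, -0.0006], 0.85, [227.0, 225.0])]
scene housing_blue [([0.4519, 0.0687, -0.0043], 0.74, [296.0, 297.0])]
scene cartridge_white [([0.6601, -0.1853, 0.0043], 0.71, [461.0, 348.0])]
scene housing_white [([0.5727, 0.145, 0.0019], 0.76, [333.0, 252.0])]
scene cartridge_bare [([0.5304, 0.2804, 0.0003], 0.73, [289.0, 222.0])]
```

Run:
```python
import cv2
t=cv2.imread("pics/top0.png")
cv2.imwrite("pics/topc.png",cv2.resize(t[170:320,230:480],None,fx=3.2,fy=3.2,interpolation=cv2.INTER_CUBIC))
s=cv2.imread("pics/scene0.png")
cv2.imwrite("pics/sc.png",cv2.resize(s[185:425,200:500],None,fx=2.5,fy=2.5,interpolation=cv2.INTER_CUBIC))
```

```text
(no output)
```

View pics/topc.png

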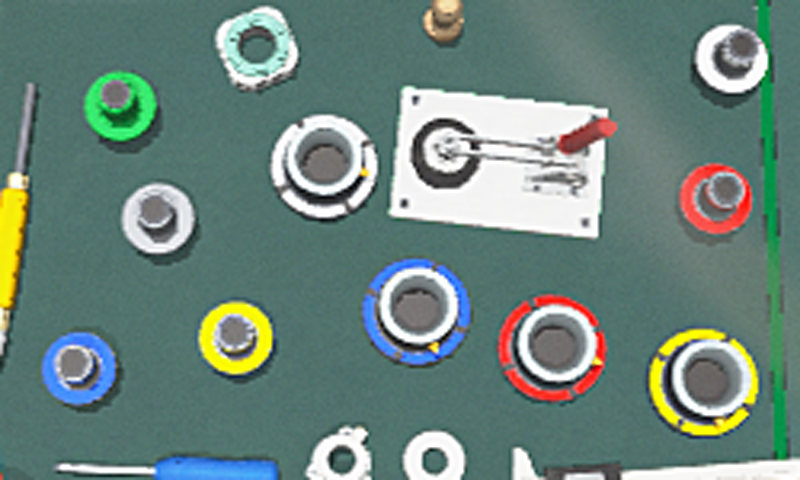

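View pics/sc.png

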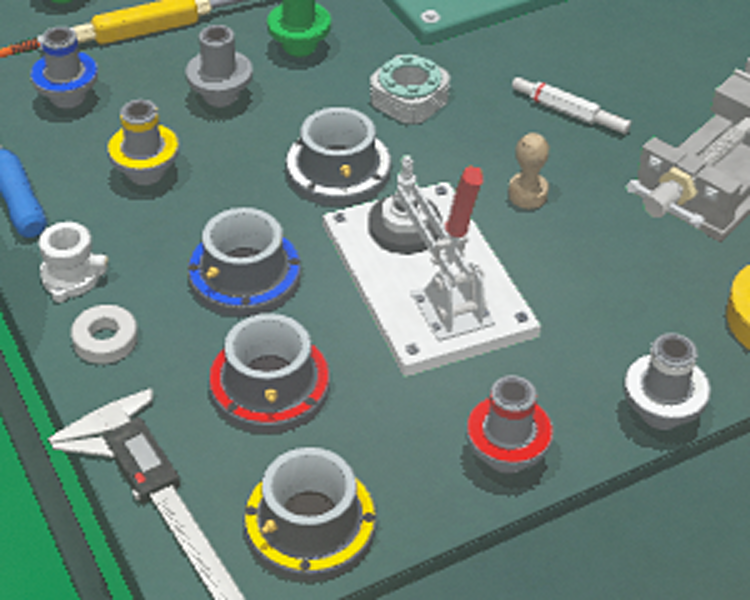

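The networks' finds match the pictures. The three "cartridge_yellow" candidates are green (223,171), green (319,192) and yellow (257,243), so I take the one at about (0.43, 0.215). I'll refine with sub-pixel rim fits on the paint rings.

```bash
cat > fit.py <<'E'
from h import *
from scipy.ndimage import map_coordinates
from scipy.optimize import least_squares
def fitrim(n,im,c0,z,r,paint=None,freeR=False,span=0.008):
    c=np.array(c0[:2],float)
    im=im.astype(float)
    for it in range(4):
        th=np.linspace(0,2*np.pi,72,endpoint=False)
        D=np.c_[np.cos(th),np.sin(th)]
        ss=np.arange(-span,span+1e-9,0.0005)
        # paint colour from ring inside
        def samp(rad):
            P=np.c_[c+D*rad,np.full(len(th),z)]; uv=proj(n,P)
            return np.stack([map_coordinates(im[:,:,k],[uv[:,1],uv[:,0]],order=1) for k in range(3)],1)
        A=np.median(samp(r-0.004),0); B=np.median(samp(r+0.008),0); w=(A-B)/((A-B)@(A-B))
        prof=np.stack([(samp(r+s)-B)@w for s in ss],1)
        pts=[]
        for i in range(len(th)):
            p=prof[i]; 
            if np.mean(p[:6])<0.6 or np.abs(np.mean(p[-3:]))>0.35: continue
            k=np.where((p[:-1]>=.5)&(p[1:]<.5))[0]
            if len(k)!=1: continue
            k=k[0]; s=ss[k]+0.0005*(p[k]-.5)/(p[k]-p[k+1])
            pts.append(c+D[i]*(r+s))
        pts=np.array(pts)
        f=lambda q:np.hypot(*(pts-q[:2]).T)-(q[2] if freeR else r)
        s=least_squares(f,[*c,r],loss="soft_l1",f_scale=0.0008)
        c=s.x[:2]
    return c,s.x[2],len(pts),np.median(np.abs(s.fun))
E
cat > m.py <<'E'
from fit import *
import sys
C={"red":(.5475,-.174),"yellow":(.431,.214),"blue":(.406,.3375),"white":(.661,-.188),"bare":(.529,.279)}
H={"red":(.428,-.0395),"yellow":(.3985,-.1625),"blue":(.453,.068),"white":(.573,.1445)}
for n in("top","scene"):
    im=get_image(n)
    for k,z,r,T in(("C",.032,.029,C),("H",.012,.044,H)):
        for c in T:
            o=fitrim(n,im,T[c],z,r,freeR=True)
            print(n,k,c,o[0].round(4),round(o[1],4),o[2],round(o[3],5))
E
python3 m.py
```

```text
top C red [ 0.5474 -0.1741] 0.0288 58 0.00019
top C yellow [0.4324 0.2128] 0.0287 72 0.00023
top C blue [0.4075 0.3376] 0.0288 72 0.00027
top C white [ 0.6648 -0.1914] 0.0289 57 0.00021
top C bare [0.5292 0.277 ] 0.0286 72 0.00015
top H red [ 0.4278 -0.0419] 0.043 61 0.00021
top H yellow [ 0.401  -0.1629] 0.0428 54 0.0002
top H blue [0.4576 0.0674] 0.043 63 0.00025
top H white [0.5778 0.1427] 0.0429 66 0.00025
scene C red [ 0.546  -0.1726] 0.0284 54 0.0001
scene C yellow [0.4304 0.2145] 0.0284 54 0.00015
scene C blue [0.405  0.3394] 0.0284 55 0.00015
scene C white [ 0.6637 -0.1897] 0.0286 54 0.00013
scene C bare [0.5268 0.2783] 0.0287 49 0.00017
scene H red [ 0.4261 -0.0405] 0.0427 44 0.00013
scene H yellow [ 0.3996 -0.1616] 0.0426 40 0.00011
scene H blue [0.4558 0.0691] 0.0427 41 0.00013
scene H white [0.5759 0.1445] 0.0427 46 0.00024
```

Both cameras agree to about 2 mm, with a constant offset and the right radii. I'll average them, then check the toggle clamp's height before planning travel heights.

```bash
cat > go.py <<'E'
from h import *
import sys
C={"red":(.5467,-.1733),"yellow":(.4314,.2137),"blue":(.4063,.3385),"white":(.6643,-.1906)}
H={"red":(.4270,-.0412),"yellow":(.4003,-.1622),"blue":(.4567,.0683),"white":(.5768,.1436)}
def delta(t):
    s=observe(); Rm=R.from_rotvec(s["ee_rot"])
    print("t",s["time"],"pos",s["tool_pos"].round(4),"yaw",np.degrees(np.arctan2(*Rm.as_matrix()[1::-1,0])).round(2),"tilt",Rm.as_matrix()[:2,2].round(4),"F",s["contact_force"].round(1),"w",round(s["width"],4))
    print("delta tool",Rm.inv().apply(np.array(t)-s["tool_pos"]).round(4))
if __name__=="__main__":
    k,c,z=sys.argv[1:4]; delta([*(C if k=="C" else H)[c],float(z)])
E
python3 go.py C blue 0.2
python3 - <<'E'
from h import *
for z in(.05,.08,.1,.12,.14): print(z,ray("top",417,209,z).round(3),ray("scene",388,253,z).round(3))
E
```

```text
t 1.2 pos [0.1301 0.5344 0.2186] yaw 76.32 tilt [-0. -0.] F [0.4 0.1 0.2] w 0.0929
delta tool [-0.125   0.3147  0.0186]
0.05 [ 0.603 -0.079  0.05 ] [0.644 0.047 0.05 ]
0.08 [ 0.595 -0.074  0.08 ] [0.626 0.019 0.08 ]
0.1 [ 0.59  -0.071  0.1  ] [0.614 0.    0.1  ]
0.12 [ 0.586 -0.068  0.12 ] [ 0.602 -0.018  0.12 ]
0.14 [ 0.581 -0.065  0.14 ] [ 0.589 -0.037  0.14 ]
```

Run:
```python
from h import *
for z in(.04,.06,.08,.1,.12,.16,.17): print(z,ray("top",370,214,z).round(3),ray("scene",362,248,z).round(3),ray("top",417,209,z).round(3),ray("scene",388,253,z).round(3))
import cv2
t=cv2.imread("pics/top0.png")[185:255,340:440]; s=cv2.imread("pics/scene0.png")[235:335,320:420]
a=cv2.resize(t,(560,392),interpolation=cv2.INTER_CUBIC); 
cv2.imwrite("pics/cl1.png",a); cv2.imwrite("pics/cl2.png",cv2.resize(s,(560,560),interpolation=cv2.INTER_CUBIC))
s=cv2.imread("pics/scene0.png")[0:150,0:100]
cv2.imwrite("pics/gr.png",cv2.resize(s,None,fx=4,fy=4,interpolation=cv2.INTER_CUBIC))
```

```text
0.04 [0.591 0.041 0.04 ] [0.611 0.093 0.04 ] [ 0.605 -0.081  0.04 ] [0.65  0.056 0.04 ]
0.06 [0.587 0.043 0.06 ] [0.6   0.073 0.06 ] [ 0.6   -0.077  0.06 ] [0.638 0.037 0.06 ]
0.08 [0.582 0.044 0.08 ] [0.589 0.054 0.08 ] [ 0.595 -0.074  0.08 ] [0.626 0.019 0.08 ]
0.1 [0.577 0.046 0.1  ] [0.578 0.034 0.1  ] [ 0.59  -0.071  0.1  ] [0.614 0.    0.1  ]
0.12 [0.573 0.047 0.12 ] [0.566 0.015 0.12 ] [ 0.586 -0.068  0.12 ] [ 0.602 -0.018  0.12 ]
0.16 [0.563 0.05  0.16 ] [ 0.544 -0.024  0.16 ] [ 0.576 -0.062  0.16 ] [ 0.577 -0.055  0.16 ]
0.17 [0.561 0.051 0.17 ] [ 0.538 -0.034  0.17 ] [ 0.573 -0.06   0.17 ] [ 0.571 -0.065  0.17 ]
```

View pics/cl1.png

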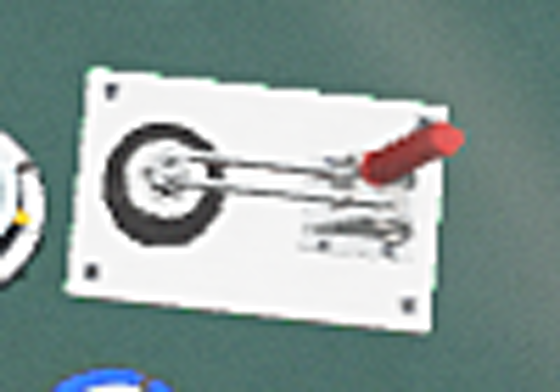

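View pics/cl2.png

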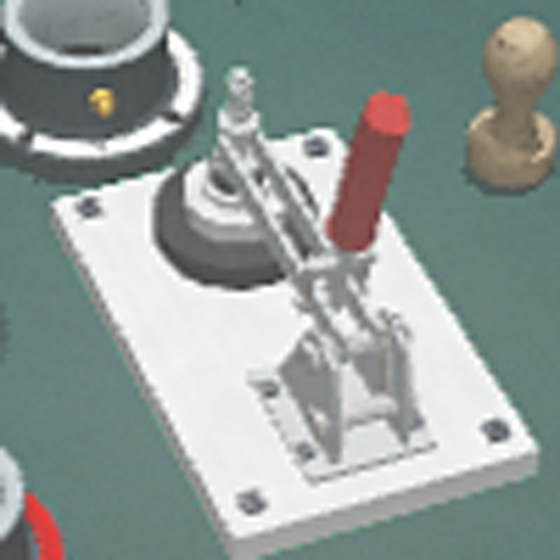

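View pics/gr.png

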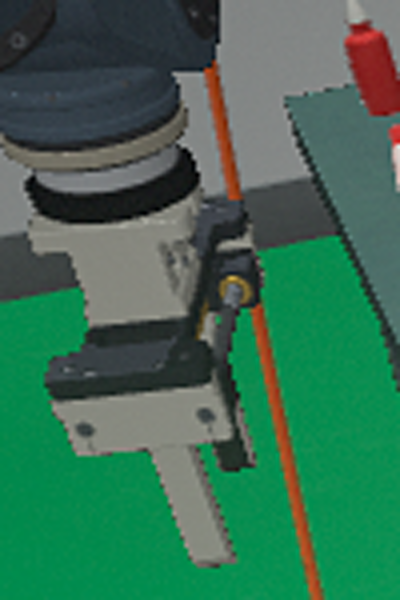

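The clamp handle top is at z≈0.165, (0.575,-0.06), and the spindle top at z≈0.09. The crop also shows that the gripper's long side lies along the jaw axis. I'll use jaws along world x, so that tool (x,y,z) = world (x,-y,-z), and carry at TCP z≈0.22–0.24. First I turn and go over the blue cartridge.

>>> apply_moves --rows "0 0 8.5 -0.015 0.036 0 0.4; 0 0 17 -0.03 0.072 0 0.4; 0 0 25.5 -0.045 0.108 0 0.4; 0 0 34 -0.06 0.144 0 0.4; 0 0 42.5 -0.075 0.18 0 0.4"

```text
time: 1.7
tool_pos: [0.2883, 0.4179, 0.2188]
ee_rot: [-3.008, -0.905, -0.0]
contact_force: [0.8, -0.0, 0.4]
width: 0.0654
```

```bash
python3 go.py C blue 0.2
```

```text
t 1.7 pos [0.2883 0.4179 0.2188] yaw 33.48 tilt [0.0002 0.0002] F [ 0.8 -0.   0.4] w 0.0654
delta tool [0.0546 0.1313 0.0188]
```

>>> apply_moves --rows "0 0 8.5 0.012 0.03 0 0.4; 0 0 17 0.025 0.06 0 0.4; 0 0 25.5 0.04 0.095 0 0.4; 0 0 33.6 0.0546 0.131 0 0.4; 0 0 33.6 0.0546 0.131 0 0.4"

```text
time: 2.2
tool_pos: [0.4084, 0.3384, 0.2186]
ee_rot: [3.141, -0.006, 0.001]
contact_force: [-0.7, 0.5, 0.0]
width: 0.065
```

```bash
python3 go.py C blue 0.038
python3 - <<'E'
from h import *
im=get_image("scene"); cv2.imwrite("pics/s1.png",cv2.resize(im[100:340,130:450,::-1],None,fx=2.4,fy=2.4))
E
```

```text
t 2.2 pos [0.4084 0.3384 0.2186] yaw -0.24 tilt [ 0.0009 -0.0002] F [-0.7  0.5  0. ] w 0.065
delta tool [-2.200e-03 -1.000e-04  1.806e-01]
```

View pics/s1.png

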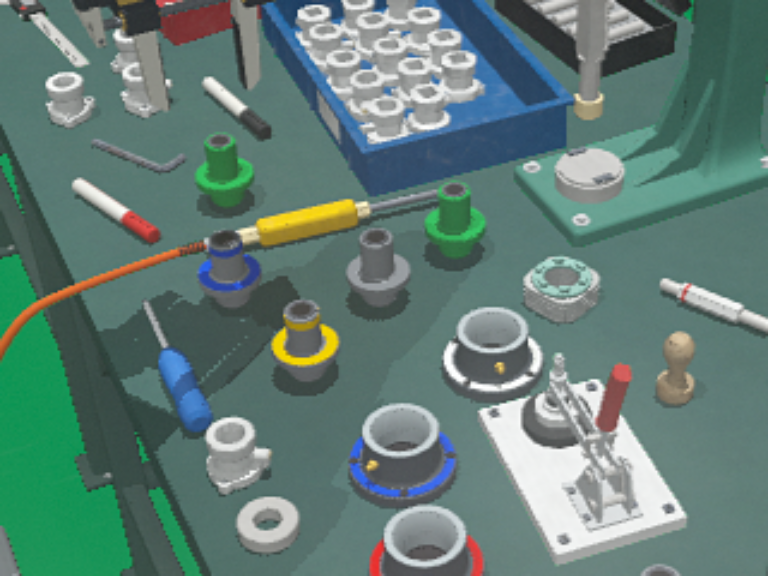

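The fingers hang above the blue cartridge at crop (150–240,60). I'll descend in two stages.

>>> apply_moves --rows "0 0 0 -0.002 0 0.04 0.4; 0 0 0 -0.002 0 0.08 0.4; 0 0 0 -0.002 0 0.11 0.4; 0 0 0 -0.002 0 0.12 0.4; 0 0 0 -0.002 0 0.12 0.4"

```text
time: 2.75
tool_pos: [0.4026, 0.3407, 0.098]
ee_rot: [3.141, 0.008, -0.003]
contact_force: [-1.1, -0.1, 0.0]
width: 0.0652
```

```bash
python3 go.py C blue 0.038
python3 - <<'E'
from h import *
im=get_image("scene"); cv2.imwrite("pics/s2.png",cv2.resize(im[120:270,150:350,::-1],None,fx=4,fy=4))
im=get_image("top"); cv2.imwrite("pics/t2.png",cv2.resize(im[200:350,150:350,::-1],None,fx=3,fy=3))
E
```

```text
t 2.75 pos [0.4026 0.3407 0.098 ] yaw 0.31 tilt [-0.0017 -0.0011] F [-1.1 -0.1  0. ] w 0.0652
delta tool [0.0038 0.0022 0.06  ]
```

View pics/s2.png

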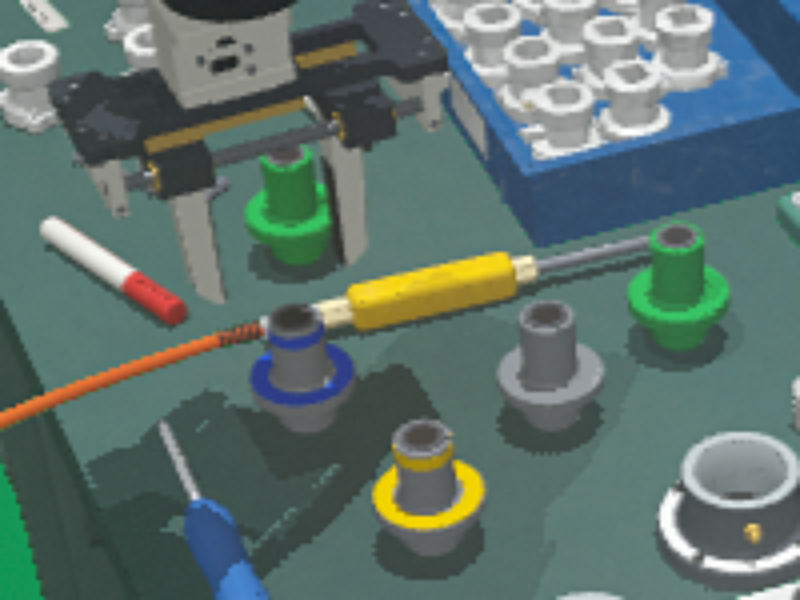

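The gripper frames the blue cartridge in the crop. I'll correct by a few mm and finish the descent.

>>> apply_moves --rows "0 0 0 0.003 0.0015 0.02 0.4; 0 0 0 0.003 0.0015 0.04 0.4; 0 0 0 0.003 0.0015 0.055 0.4; 0 0 0 0.003 0.0015 0.06 0.4; 0 0 0 0.003 0.0015 0.06 0.4"

```text
time: 3.35
tool_pos: [0.4069, 0.3393, 0.0394]
ee_rot: [-3.141, -0.006, -0.001]
contact_force: [0.1, 0.5, -0.1]
width: 0.0649
```

```bash
python3 go.py C blue 0.038
python3 - <<'E'
from h import *
im=get_image("scene"); cv2.imwrite("pics/s3.png",cv2.resize(im[120:270,150:350,::-1],None,fx=4,fy=4))
E
python3 go.py C blue 0.038
```

```text
t 3.35 pos [0.4069 0.3393 0.0394] yaw 0.23 tilt [0.0008 0.0005] F [ 0.1  0.5 -0.1] w 0.0649
delta tool [-0.0006  0.0008  0.0014]
t 3.4 pos [0.407  0.3395 0.0398] yaw 0.23 tilt [0.0013 0.0009] F [-0.3 -0.5 -0. ] w 0.0655
delta tool [-0.0007  0.001   0.0018]
```

View pics/s3.png

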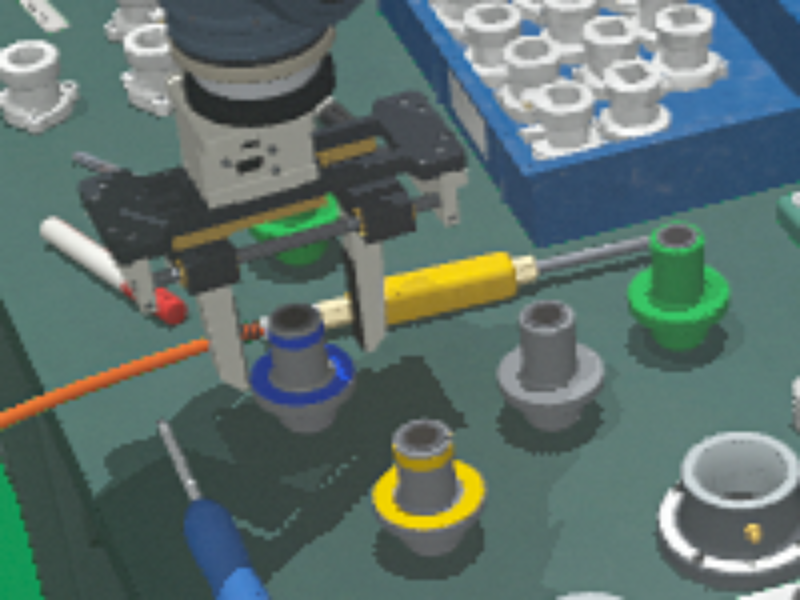

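Run:
```python
from h import *
P=[[.407+a*(.0325+b),.3395+c,.0398] for a in(-1,1) for b in(0,.016) for c in(-.0075,.0075)]
print(((proj("scene",P)-[150,120])*4).round())
```

```text
[[249. 383.]
 [241. 368.]
 [221. 392.]
 [213. 376.]
 [363. 349.]
 [353. 334.]
 [390. 341.]
 [380. 326.]]
```

The projected fingertip corners match the picture, so the tool is around the neck. I'll close.

>>> apply_moves --rows "0 0 0 0 0 0 -1; 0 0 0 0 0 0 -1; 0 0 0 0 0 0 -1; 0 0 0 0 0 0 -1; 0 0 0 0 0 0 -1"

```text
time: 3.9
tool_pos: [0.4065, 0.339, 0.0387]
ee_rot: [-3.142, -0.006, 0.0]
contact_force: [-1.9, -0.3, 1.5]
width: 0.0298
```

```bash
python3 go.py C blue 0.038
```

```text
t 3.9 pos [0.4065 0.339  0.0387] yaw 0.21 tilt [-0.  0.] F [-1.9 -0.3  1.5] w 0.0298
delta tool [-0.0002  0.0005  0.0007]
```

It is gripped (29.8 mm). Lift, then travel.

>>> apply_moves --rows "0 0 0 0 0 -0.01 -1; 0 0 0 0 0 -0.04 -1; 0 0 0 0 0 -0.08 -1; 0 0 0 0 0 -0.12 -1; 0 0 0 0 0 -0.16 -1"

```text
time: 4.4
tool_pos: [0.406, 0.3386, 0.2006]
ee_rot: [3.141, 0.006, -0.001]
contact_force: [0.9, 0.7, -4.3]
width: 0.029
```

>>> apply_moves --rows "0 0 0 0.008 0.045 0 -1; 0 0 0 0.018 0.095 0 -1; 0 0 0 0.028 0.145 0 -1; 0 0 0 0.038 0.195 0 -1; 0 0 0 0.046 0.24 0 -1"

```text
time: 4.9
tool_pos: [0.4532, 0.0972, 0.1991]
ee_rot: [3.142, 0.006, 0.0]
contact_force: [1.1, 0.4, -4.0]
width: 0.0287
```

```bash
python3 go.py H blue 0.12
```

```text
t 4.9 pos [0.4532 0.0972 0.1991] yaw 0.23 tilt [ 0.0002 -0.    ] F [ 1.1  0.4 -4. ] w 0.0287
delta tool [0.0034 0.0289 0.0791]
```

>>> apply_moves --rows "0 0 0 0.0035 0.029 0 -1; 0 0 0 0.0035 0.029 0.03 -1; 0 0 0 0.0035 0.029 0.06 -1; 0 0 0 0.0035 0.029 0.08 -1; 0 0 0 0.0035 0.029 0.08 -1"

```text
time: 5.4
tool_pos: [0.4553, 0.07, 0.1169]
ee_rot: [3.141, 0.006, -0.007]
contact_force: [-0.6, -0.1, -3.7]
width: 0.0292
```

```bash
python3 go.py H blue 0.06
python3 - <<'E'
from h import *
from fit import fitrim
im=get_image("scene"); cv2.imwrite("pics/s4.png",cv2.resize(im[190:340,220:420,::-1],None,fx=4,fy=4))
z=observe()["tool_pos"][2]-.0385+.032
print("held flange (scene)",fitrim("scene",im,(.4567,.0683),z,.029,freeR=True))
print("housing (scene)",fitrim("scene",im,(.4558,.0691),.012,.044,freeR=True))
E
python3 go.py H blue 0.06
```

```text
t 5.4 pos [0.4553 0.07   0.1169] yaw 0.21 tilt [-0.0047 -0.0003] F [-0.6 -0.1 -3.7] w 0.0292
delta tool [0.0016 0.0017 0.0569]
held flange (scene) (array([0.45427147, 0.0686054 ]), np.float64(0.028759776275450503), 38, np.float64(0.0002917289602128916))
housing (scene) (array([0.45576002, 0.06880322]), np.float64(0.04276241223217375), 41, np.float64(0.00020961147173230443))
t 5.45 pos [0.4564 0.0701 0.1184] yaw 0.22 tilt [-0.0022 -0.0001] F [ 0.3 -0.1 -3.6] w 0.0285
delta tool [0.0005 0.0018 0.0584]
```

View pics/s4.png

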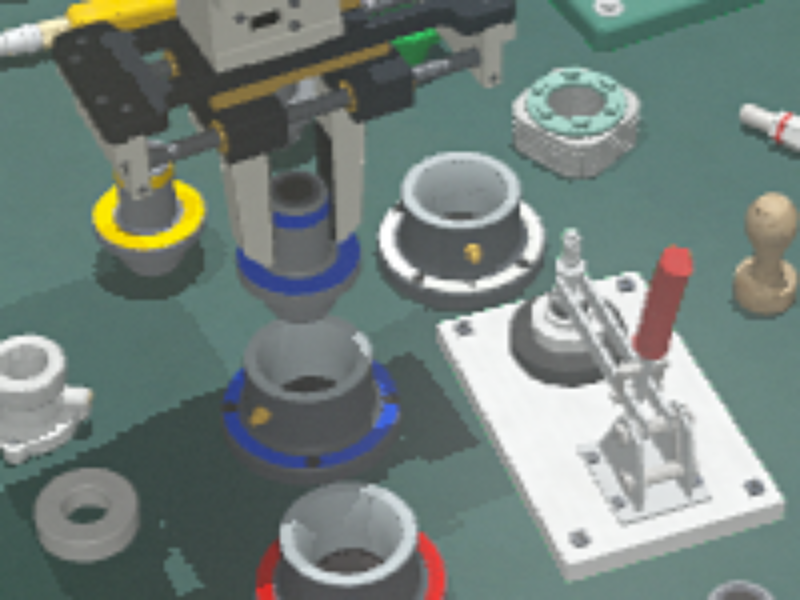

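The picture shows the blue cartridge hovering over the blue housing, at crop (300,260) above (313,370). Flange and ring agree within 1.5 mm, so I'll lower it.

>>> apply_moves --rows "0 0 0 0.001 0.001 0.02 -1; 0 0 0 0.001 0.001 0.035 -1; 0 0 0 0.001 0.001 0.045 -1; 0 0 0 0.001 0.001 0.052 -1; 0 0 0 0.001 0.001 0.055 -1"

```text
time: 5.95
tool_pos: [0.4582, 0.0693, 0.0638]
ee_rot: [-3.142, -0.006, -0.001]
contact_force: [0.3, -0.4, -3.5]
width: 0.0285
```

```bash
python3 go.py H blue 0.0585
```

```text
t 5.95 pos [0.4582 0.0693 0.0638] yaw 0.22 tilt [0.0003 0.    ] F [ 0.3 -0.4 -3.5] w 0.0285
delta tool [-0.0015  0.001   0.0053]
```

>>> apply_moves --rows "0 0 0 -0.001 0.0005 0.002 -1; 0 0 0 -0.001 0.0005 0.004 -1; 0 0 0 -0.001 0.0005 0.0045 -1; 0 0 0 -0.001 0.0005 0.0045 -1"

```text
time: 6.35
tool_pos: [0.4571, 0.0687, 0.0593]
ee_rot: [-3.142, -0.006, -0.0]
contact_force: [-0.5, -0.4, -3.2]
width: 0.0287
```

```bash
python3 go.py H blue 0.0585
```

```text
t 6.35 pos [0.4571 0.0687 0.0593] yaw 0.21 tilt [0.0003 0.    ] F [-0.5 -0.4 -3.2] w 0.0287
delta tool [-0.0004  0.0004  0.0008]
```

It is still carrying the weight, about 1 mm from home. I'll release it.

>>> apply_moves --rows "0 0 0 0 0 0.0005 -1; 0 0 0 0 0 0.0005 0.4; 0 0 0 0 0 0.0005 0.4; 0 0 0 0 0 0.0005 0.4; 0 0 0 0 0 0.0005 0.4"

```text
time: 6.85
tool_pos: [0.4572, 0.0687, 0.0588]
ee_rot: [-3.142, -0.006, -0.001]
contact_force: [-0.9, 0.6, 0.2]
width: 0.0559
```

```bash
python3 go.py C yellow 0.2
```

```text
t 6.85 pos [0.4572 0.0687 0.0588] yaw 0.22 tilt [0.0004 0.    ] F [-0.9  0.6  0.2] w 0.0559
delta tool [-0.0252 -0.1451 -0.1412]
```

Up, then over to yellow.

>>> apply_moves --rows "0 0 0 0 0 -0.03 0.4; 0 0 0 0 0 -0.07 0.4; 0 0 0 -0.005 -0.03 -0.11 0.4; 0 0 0 -0.012 -0.07 -0.12 0.4; 0 0 0 -0.02 -0.115 -0.12 0.4"

```text
time: 7.35
tool_pos: [0.4374, 0.1848, 0.1809]
ee_rot: [-3.14, -0.003, -0.007]
contact_force: [0.6, -0.9, -0.7]
width: 0.0649
```

```bash
python3 go.py C yellow 0.1
python3 - <<'E'
from h import *
from fit import fitrim
im=get_image("scene"); cv2.imwrite("pics/s5.png",cv2.resize(im[190:340,220:420,::-1],None,fx=4,fy=4))
print("blue flange",fitrim("scene",im,(.4567,.0683),.052,.029,freeR=True))
print("housing",fitrim("scene",im,(.4558,.0691),.012,.044,freeR=True))
E
```

```text
t 7.35 pos [0.4374 0.1848 0.1809] yaw 0.12 tilt [0.0043 0.0012] F [ 0.6 -0.9 -0.7] w 0.0649
delta tool [-0.0063 -0.0288  0.081 ]
blue flange (array([0.45707823, 0.0690881 ]), np.float64(0.02848259133792515), 51, np.float64(0.00011328024786639787))
housing (array([0.45602516, 0.06876301]), np.float64(0.04261728703617337), 44, np.float64(0.00018468711375361005))
```

View pics/s5.png

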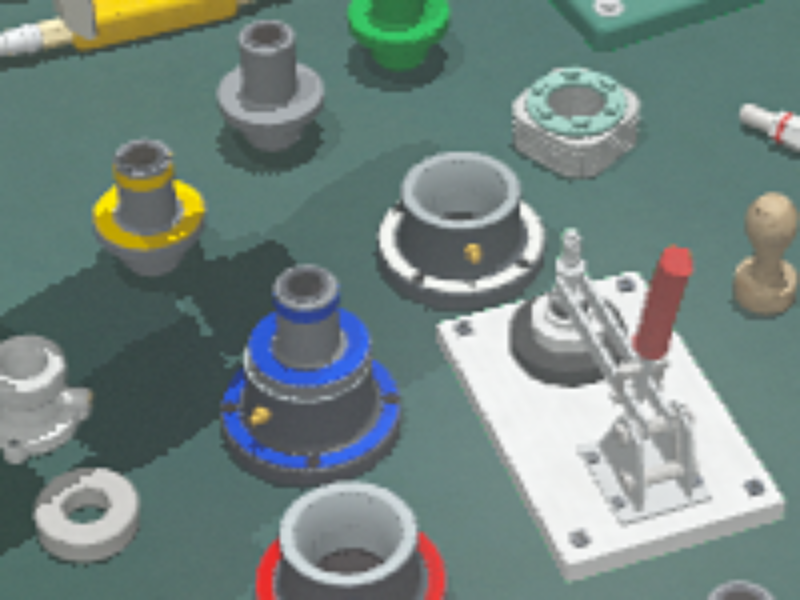

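Blue is home: the flange is on the boss at crop (309,345), the axes are about 1 mm apart and the housing hasn't moved. Now yellow.

>>> apply_moves --rows "0 0 0 -0.006 -0.029 0 0.4; 0 0 0 -0.006 -0.029 0.03 0.4; 0 0 0 -0.006 -0.029 0.06 0.4; 0 0 0 -0.006 -0.029 0.08 0.4; 0 0 0 -0.006 -0.029 0.08 0.4"

```text
time: 7.9
tool_pos: [0.429, 0.2121, 0.0966]
ee_rot: [3.14, 0.006, -0.007]
contact_force: [-0.1, 0.2, -0.3]
width: 0.0649
```

```bash
python3 go.py C yellow 0.0385
```

```text
t 7.9 pos [0.429  0.2121 0.0966] yaw 0.23 tilt [-0.0042 -0.0016] F [-0.1  0.2 -0.3] w 0.0649
delta tool [ 0.0026 -0.0017  0.058 ]
```

>>> apply_moves --rows "0 0 0 0.001 -0.001 0.02 0.4; 0 0 0 0.001 -0.001 0.04 0.4; 0 0 0 0.001 -0.001 0.054 0.4; 0 0 0 0.001 -0.001 0.059 0.4; 0 0 0 0.001 -0.001 0.059 0.4"

```text
time: 8.4
tool_pos: [0.4317, 0.2136, 0.0401]
ee_rot: [-3.142, -0.006, -0.0]
contact_force: [-0.1, 0.5, -0.0]
width: 0.0651
```

```bash
python3 go.py C yellow 0.0385
```

```text
t 8.4 pos [0.4317 0.2136 0.0401] yaw 0.21 tilt [0.0001 0.    ] F [-0.1  0.5 -0. ] w 0.0651
delta tool [-0.0003 -0.0001  0.0016]
```

>>> apply_moves --rows "0 0 0 0 0 0.001 -1; 0 0 0 0 0 0.001 -1; 0 0 0 0 0 0.001 -1; 0 0 0 0 0 0.001 -1; 0 0 0 0 0 0.001 -1"

```text
time: 8.9
tool_pos: [0.4315, 0.2136, 0.0388]
ee_rot: [-3.142, -0.006, -0.0]
contact_force: [-2.4, 0.3, 0.2]
width: 0.03
```

>>> apply_moves --rows "0 0 0 0 0 -0.01 -1; 0 0 0 0 0 -0.04 -1; 0 0 0 0 0 -0.09 -1; 0 0 0 0 0 -0.14 -1; 0 0 0 0 0 -0.18 -1"

```text
time: 9.4
tool_pos: [0.4313, 0.2135, 0.2219]
ee_rot: [-3.141, -0.006, -0.002]
contact_force: [0.8, 0.4, -4.2]
width: 0.0288
```

```bash
python3 go.py H yellow 0.12
```

```text
t 9.4 pos [0.4313 0.2135 0.2219] yaw 0.22 tilt [0.0014 0.0005] F [ 0.8  0.4 -4.2] w 0.0288
delta tool [-0.0325  0.3757  0.1016]
```

>>> apply_moves --rows "0 0 0 -0.004 0.045 0 -1; 0 0 0 -0.008 0.095 0 -1; 0 0 0 -0.012 0.145 0 -1; 0 0 0 -0.016 0.195 0 -1; 0 0 0 -0.02 0.245 0 -1"

```text
time: 9.9
tool_pos: [0.4115, -0.0326, 0.2192]
ee_rot: [3.142, 0.007, 0.0]
contact_force: [1.2, 0.2, -3.5]
width: 0.0286
```

>>> apply_moves --rows "0 0 0 -0.004 0.045 0 -1; 0 0 0 -0.008 0.09 0 -1; 0 0 0 -0.011 0.12 0 -1; 0 0 0 -0.012 0.13 0 -1; 0 0 0 -0.012 0.13 0.02 -1"

```text
time: 10.4
tool_pos: [0.4017, -0.1624, 0.2003]
ee_rot: [3.14, 0.003, 0.005]
contact_force: [-0.1, 0.0, -3.7]
width: 0.0289
```

```bash
python3 go.py H yellow 0.12
```

```text
t 10.4 pos [ 0.4017 -0.1624  0.2003] yaw 0.09 tilt [ 0.0034 -0.0018] F [-0.1  0.  -3.7] w 0.0289
delta tool [-0.0017 -0.0004  0.0803]
```

>>> apply_moves --rows "0 0 0 -0.001 0 0.03 -1; 0 0 0 -0.001 0 0.06 -1; 0 0 0 -0.001 0 0.078 -1; 0 0 0 -0.001 0 0.08 -1; 0 0 0 -0.001 0 0.08 -1"

```text
time: 10.9
tool_pos: [0.4, -0.1605, 0.119]
ee_rot: [-3.141, -0.007, 0.001]
contact_force: [1.1, 1.2, -3.7]
width: 0.029
```

```bash
python3 - <<'E'
from h import *
from fit import fitrim
im=get_image("scene"); cv2.imwrite("pics/s6.png",cv2.resize(im[290:440,230:430,::-1],None,fx=4,fy=4))
z=observe()["tool_pos"][2]-.0385+.032
print("held flange (scene)",fitrim("scene",im,(.4,-.1622),z,.029,freeR=True))
print("housing (scene)",fitrim("scene",im,(.3996,-.1616),.012,.044,freeR=True))
E
python3 go.py H yellow 0.06
```

```text
held flange (scene) (array([ 0.39933529, -0.16142383]), np.float64(0.02767417185747487), 36, np.float64(0.00016022167736236097))
housing (scene) (array([ 0.39946555, -0.16187799]), np.float64(0.04265609188006346), 42, np.float64(0.0001542937866580961))
t 10.95 pos [ 0.4004 -0.1608  0.1196] yaw 0.24 tilt [ 0.0008 -0.0004] F [-0.   0.2 -3.9] w 0.0287
delta tool [-0.0002  0.0014  0.0596]
```

View pics/s6.png

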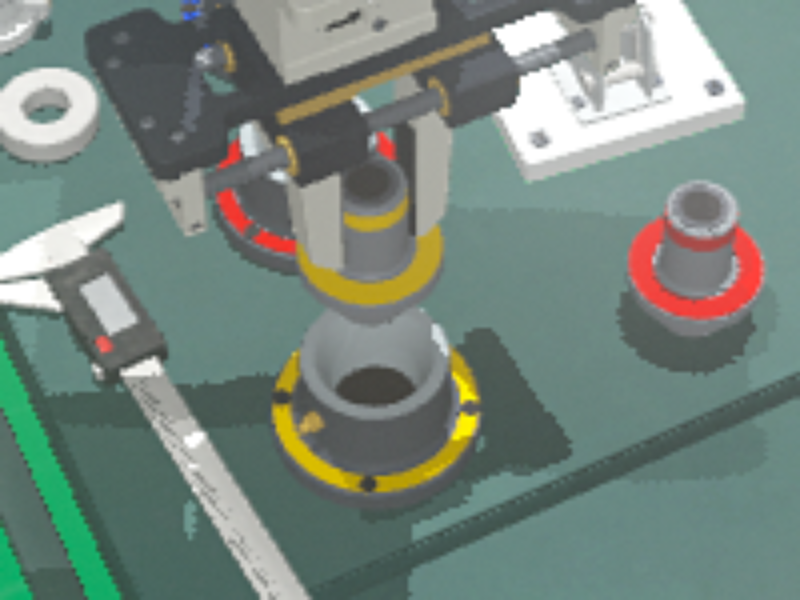

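The yellow cartridge at crop (371,265) hangs centred over its housing (375,400), within about 0.5 mm. Lowering.

>>> apply_moves --rows "0 0 0 0 0.001 0.02 -1; 0 0 0 0 0.001 0.035 -1; 0 0 0 0 0.001 0.045 -1; 0 0 0 0 0.001 0.052 -1; 0 0 0 0 0.001 0.056 -1"

```text
time: 11.45
tool_pos: [0.4002, -0.162, 0.0627]
ee_rot: [3.141, 0.006, 0.001]
contact_force: [-0.4, -0.2, -3.3]
width: 0.0289
```

```bash
python3 go.py H yellow 0.0588
```

```text
t 11.45 pos [ 0.4002 -0.162   0.0627] yaw 0.22 tilt [ 0.0005 -0.0002] F [-0.4 -0.2 -3.3] w 0.0289
delta tool [0.0001 0.0002 0.0039]
```

>>> apply_moves --rows "0 0 0 0 0 0.002 -1; 0 0 0 0 0 0.003 -1; 0 0 0 0 0 0.0035 -1; 0 0 0 0 0 0.0035 -1; 0 0 0 0 0 0.0035 -1"

```text
time: 11.95
tool_pos: [0.4, -0.1619, 0.0593]
ee_rot: [3.141, 0.006, 0.0]
contact_force: [-0.0, -1.3, -3.8]
width: 0.029
```

>>> apply_moves --rows "0 0 0 0 0 0 0.4; 0 0 0 0 0 0 0.4; 0 0 0 0 0 0 0.4; 0 0 0 0 0 0 0.4; 0 0 0 0 0 0 0.4"

```text
time: 12.45
tool_pos: [0.4, -0.1619, 0.0592]
ee_rot: [3.142, 0.006, 0.0]
contact_force: [0.4, -0.2, 0.2]
width: 0.0628
```

```bash
python3 go.py C red 0.2
```

```text
t 12.45 pos [ 0.4    -0.1619  0.0592] yaw 0.22 tilt [ 0.0001 -0.0001] F [ 0.4 -0.2  0.2] w 0.0628
delta tool [ 0.1467  0.012  -0.1408]
```

>>> apply_moves --rows "0 0 0 0 0 -0.04 0.4; 0 0 0 0 0 -0.09 0.4; 0 0 0 0.04 0.003 -0.12 0.4; 0 0 0 0.09 0.007 -0.12 0.4; 0 0 0 0.135 0.011 -0.12 0.4"

```text
time: 12.95
tool_pos: [0.5373, -0.1726, 0.1807]
ee_rot: [3.14, 0.006, 0.004]
contact_force: [-0.5, 0.1, -0.7]
width: 0.0648
```

```bash
python3 - <<'E'
from h import *
from fit import fitrim
im=get_image("scene"); cv2.imwrite("pics/s7.png",cv2.resize(im[290:440,230:430,::-1],None,fx=4,fy=4))
print("yellow flange (scene)",fitrim("scene",im,(.4,-.1622),.052,.029,freeR=True))
print("housing (scene)",fitrim("scene",im,(.3996,-.1616),.012,.044,freeR=True))
E
python3 go.py C red 0.1
```

```text
yellow flange (scene) (array([ 0.39982637, -0.16137087]), np.float64(0.028096759637608357), 42, np.float64(7.871196616620821e-05))
housing (scene) (array([ 0.39972284, -0.16160151]), np.float64(0.04270999765052979), 50, np.float64(0.00014137618367655175))
t 13.0 pos [ 0.5421 -0.173   0.1796] yaw 0.23 tilt [ 0.0046 -0.0013] F [-4.6  1.7 -0.3] w 0.0651
delta tool [0.0042 0.0002 0.0797]
```

View pics/s7.png

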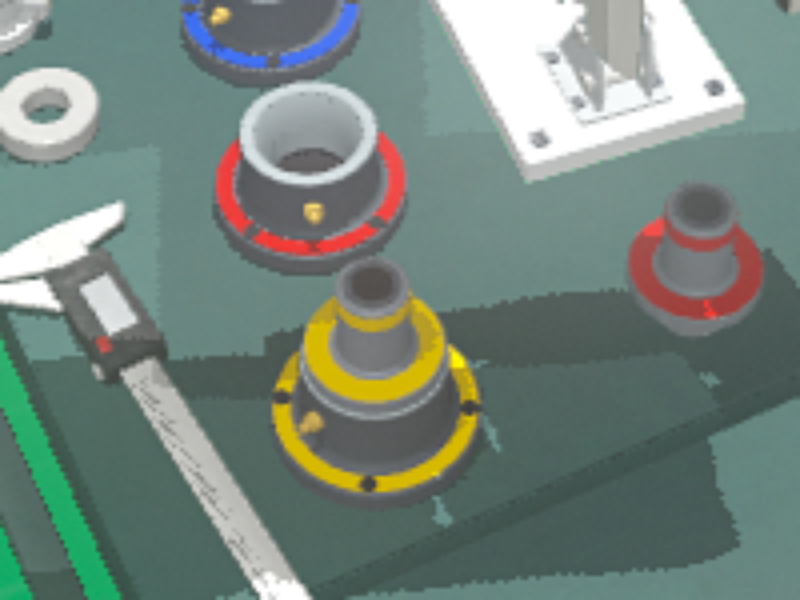

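Yellow is home at crop (375,350), with the axes within 0.3 mm. Now red: approach, then descend.

>>> apply_moves --rows "0 0 0 0.011 0.001 0 0.4; 0 0 0 0.011 0.001 0.03 0.4; 0 0 0 0.011 0.001 0.06 0.4; 0 0 0 0.011 0.001 0.08 0.4; 0 0 0 0.011 0.001 0.08 0.4"

```text
time: 13.5
tool_pos: [0.5438, -0.1727, 0.0967]
ee_rot: [-3.14, -0.006, 0.008]
contact_force: [-0.8, 0.1, 0.2]
width: 0.0647
```

```bash
python3 go.py C red 0.0385
```

```text
t 13.5 pos [ 0.5438 -0.1727  0.0967] yaw 0.2 tilt [-0.0049  0.002 ] F [-0.8  0.1  0.2] w 0.0647
delta tool [0.0031 0.0007 0.0582]
```

>>> apply_moves --rows "0 0 0 0.001 0 0.02 0.4; 0 0 0 0.001 0 0.04 0.4; 0 0 0 0.001 0 0.054 0.4; 0 0 0 0.001 0 0.059 0.4; 0 0 0 0.001 0 0.059 0.4"

```text
time: 14.0
tool_pos: [0.5469, -0.1734, 0.0403]
ee_rot: [-3.141, -0.006, 0.001]
contact_force: [-0.5, 0.7, -0.3]
width: 0.0646
```

```bash
python3 go.py C red 0.0385
```

```text
t 14.0 pos [ 0.5469 -0.1734  0.0403] yaw 0.21 tilt [-0.0003  0.0002] F [-0.5  0.7 -0.3] w 0.0646
delta tool [-0.0002 -0.0001  0.0018]
```

>>> apply_moves --rows "0 0 0 0 0 0.001 -1; 0 0 0 0 0 0.001 -1; 0 0 0 0 0 0.001 -1; 0 0 0 0 0 0.001 -1; 0 0 0 0 0 0.001 -1"

```text
time: 14.5
tool_pos: [0.547, -0.1734, 0.0393]
ee_rot: [3.142, 0.006, 0.0]
contact_force: [-2.4, 0.6, 1.4]
width: 0.0298
```

>>> apply_moves --rows "0 0 0 0 0 -0.01 -1; 0 0 0 0 0 -0.04 -1; 0 0 0 0 0 -0.09 -1; 0 0 0 0 0 -0.14 -1; 0 0 0 0 0 -0.18 -1"

```text
time: 15.0
tool_pos: [0.547, -0.1733, 0.2225]
ee_rot: [3.141, 0.006, 0.003]
contact_force: [1.3, 1.0, -3.7]
width: 0.0286
```

```bash
python3 go.py H red 0.12
```

```text
t 15.0 pos [ 0.547  -0.1733  0.2225] yaw 0.22 tilt [ 0.0017 -0.0007] F [ 1.3  1.  -3.7] w 0.0286
delta tool [-0.1196 -0.1326  0.1022]
```

>>> apply_moves --rows "0 0 0 -0.03 -0.033 0 -1; 0 0 0 -0.062 -0.069 0 -1; 0 0 0 -0.094 -0.104 0 -1; 0 0 0 -0.113 -0.125 0 -1; 0 0 0 -0.12 -0.133 0.02 -1"

```text
time: 15.5
tool_pos: [0.4257, -0.0393, 0.2011]
ee_rot: [3.141, 0.008, 0.006]
contact_force: [-0.1, -0.6, -3.5]
width: 0.0289
```

>>> apply_moves --rows "0 0 0 0 0 0.03 -1; 0 0 0 0 0 0.06 -1; 0 0 0 0 0 0.078 -1; 0 0 0 0 0 0.081 -1; 0 0 0 0 0 0.081 -1"

```text
time: 16.0
tool_pos: [0.4265, -0.0408, 0.1185]
ee_rot: [-3.142, -0.006, 0.001]
contact_force: [0.0, -0.6, -3.9]
width: 0.0286
```

```bash
python3 - <<'E'
from h import *
from fit import fitrim
im=get_image("scene"); cv2.imwrite("pics/s8.png",cv2.resize(im[240:390,210:410,::-1],None,fx=4,fy=4))
z=observe()["tool_pos"][2]-.0392+.032
print("held flange (scene)",fitrim("scene",im,(.427,-.0412),z,.029,freeR=True))
print("housing (scene)",fitrim("scene",im,(.4261,-.0405),.012,.044,freeR=True))
E
python3 go.py H red 0.0592
```

```text
held flange (scene) (array([ 0.42575743, -0.04188961]), np.float64(0.027505483266783263), 38, np.float64(0.0003301909787371757))
housing (scene) (array([ 0.42605222, -0.04078627]), np.float64(0.042738399340274305), 44, np.float64(0.0002279941601262235))
t 16.05 pos [ 0.4269 -0.0409  0.119 ] yaw 0.22 tilt [ 0.0009 -0.0002] F [ 0.   0.6 -3. ] w 0.0287
delta tool [0.     0.0003 0.0598]
```

View pics/s8.png

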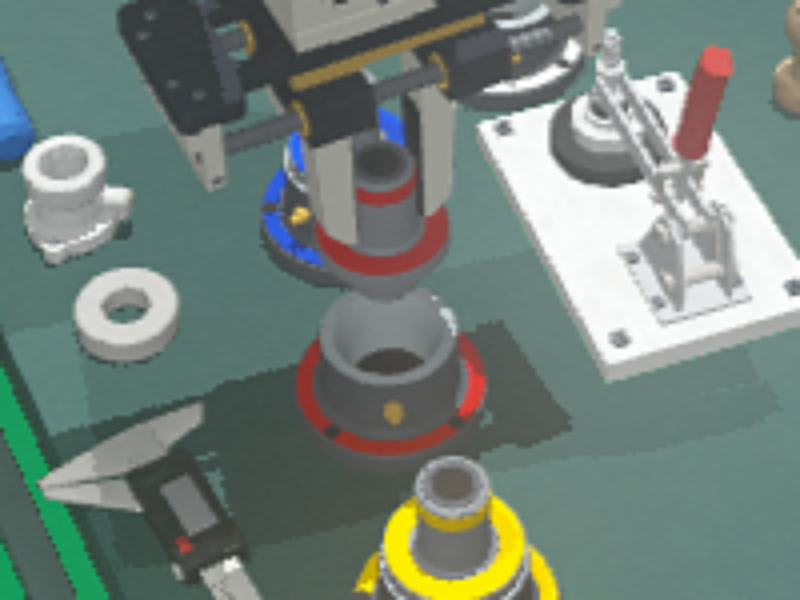

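The red cartridge at crop (384,235) hangs centred over the red housing (391,375), about 1 mm off. Lowering.

>>> apply_moves --rows "0 0 0 0 0 0.02 -1; 0 0 0 0 0 0.035 -1; 0 0 0 0 0 0.045 -1; 0 0 0 0 0 0.052 -1; 0 0 0 0 0 0.056 -1"

```text
time: 16.55
tool_pos: [0.4268, -0.0409, 0.0622]
ee_rot: [3.141, 0.006, 0.001]
contact_force: [-0.4, 0.4, -3.4]
width: 0.0284
```

```bash
python3 go.py H red 0.0592
```

```text
t 16.55 pos [ 0.4268 -0.0409  0.0622] yaw 0.22 tilt [ 0.0005 -0.0001] F [-0.4  0.4 -3.4] w 0.0284
delta tool [0.0002 0.0003 0.003 ]
```

>>> apply_moves --rows "0 0 0 0 0 0.002 -1; 0 0 0 0 0 0.0025 -1; 0 0 0 0 0 0.0025 -1; 0 0 0 0 0 0.0025 -1; 0 0 0 0 0 0.0025 -1"

```text
time: 17.05
tool_pos: [0.4266, -0.0408, 0.0598]
ee_rot: [3.142, 0.006, 0.001]
contact_force: [-0.3, -0.9, -2.3]
width: 0.0288
```

>>> apply_moves --rows "0 0 0 0 0 0 0.4; 0 0 0 0 0 0 0.4; 0 0 0 0 0 0 0.4; 0 0 0 0 0 0 0.4; 0 0 0 0 0 0 0.4"

```text
time: 17.55
tool_pos: [0.4266, -0.0408, 0.0597]
ee_rot: [3.142, 0.006, 0.0]
contact_force: [0.2, -1.1, 0.2]
width: 0.0629
```

```bash
python3 go.py C white 0.22
```

```text
t 17.55 pos [ 0.4266 -0.0408  0.0597] yaw 0.22 tilt [ 0.0002 -0.0001] F [ 0.2 -1.1  0.2] w 0.0629
delta tool [ 0.2372  0.1507 -0.1603]
```

>>> apply_moves --rows "0 0 0 0 0 -0.04 0.4; 0 0 0 0 0 -0.09 0.4; 0 0 0 0 0 -0.14 0.4; 0 0 0 0.01 0.03 -0.16 0.4; 0 0 0 0.04 0.06 -0.16 0.4"

```text
time: 18.05
tool_pos: [0.4675, -0.1014, 0.2234]
ee_rot: [3.14, 0.008, 0.009]
contact_force: [2.0, 0.2, -0.7]
width: 0.0653
```

>>> apply_moves --rows "0 0 0 0.04 0.02 0 0.4; 0 0 0 0.08 0.04 0 0.4; 0 0 0 0.12 0.055 0 0.4; 0 0 0 0.16 0.075 0 0.4; 0 0 0 0.19 0.09 0 0.4"

```text
time: 18.55
tool_pos: [0.6587, -0.1909, 0.2191]
ee_rot: [-3.142, -0.006, 0.0]
contact_force: [0.9, 0.3, 0.6]
width: 0.0651
```

```bash
python3 - <<'E'
from h import *
from fit import fitrim
im=get_image("scene"); cv2.imwrite("pics/s9.png",cv2.resize(im[240:390,210:410,::-1],None,fx=4,fy=4))
print("red flange (scene)",fitrim("scene",im,(.427,-.0412),.052,.029,freeR=True))
print("housing (scene)",fitrim("scene",im,(.4261,-.0405),.012,.044,freeR=True))
E
python3 go.py C white 0.1
```

```text
red flange (scene) (array([ 0.42627224, -0.04000115]), np.float64(0.028411229513754722), 46, np.float64(0.0001174110866963337))
housing (scene) (array([ 0.42613035, -0.04029908]), np.float64(0.04285364598004622), 48, np.float64(0.0002288418955441844))
t 18.6 pos [ 0.6611 -0.1925  0.2183] yaw 0.17 tilt [ 0.0007 -0.0004] F [-1.  -0.4 -1.3] w 0.0652
delta tool [ 0.0031 -0.002   0.1183]
```

View pics/s9.png

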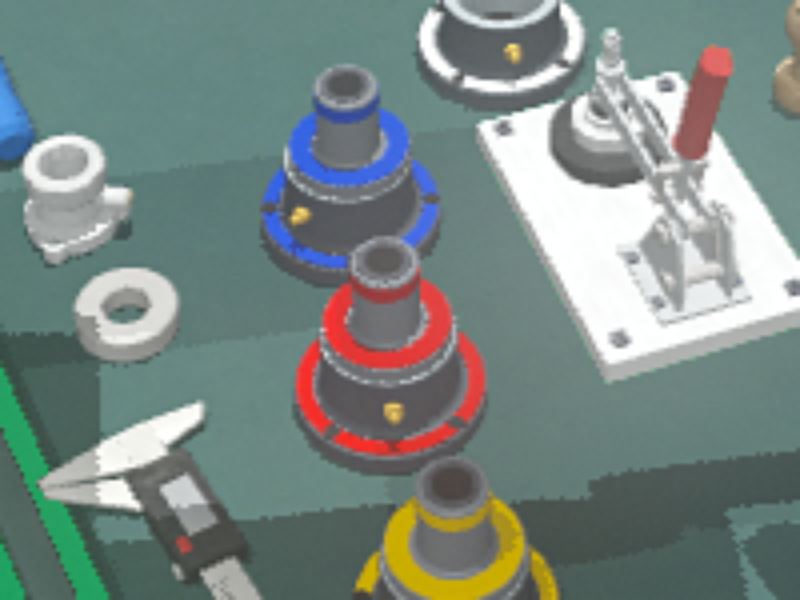

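Red is home at crop (388,325), within 0.4 mm. Now white.

>>> apply_moves --rows "0 0 0 0.003 -0.001 0.04 0.4; 0 0 0 0.003 -0.001 0.08 0.4; 0 0 0 0.003 -0.001 0.11 0.4; 0 0 0 0.003 -0.001 0.12 0.4; 0 0 0 0.003 -0.001 0.12 0.4"

```text
time: 19.1
tool_pos: [0.6595, -0.1887, 0.0987]
ee_rot: [-3.141, -0.006, 0.003]
contact_force: [-0.0, 0.2, -0.3]
width: 0.0651
```

```bash
python3 go.py C white 0.0385
```

```text
t 19.1 pos [ 0.6595 -0.1887  0.0987] yaw 0.22 tilt [-0.002   0.0007] F [-0.   0.2 -0.3] w 0.0651
delta tool [0.0049 0.0019 0.0602]
```

>>> apply_moves --rows "0 0 0 0.003 0.001 0.02 0.4; 0 0 0 0.003 0.001 0.04 0.4; 0 0 0 0.003 0.001 0.054 0.4; 0 0 0 0.003 0.001 0.06 0.4; 0 0 0 0.003 0.001 0.06 0.4"

```text
time: 19.6
tool_pos: [0.663, -0.1899, 0.0392]
ee_rot: [-3.141, -0.006, 0.001]
contact_force: [-0.9, -0.5, -0.3]
width: 0.0651
```

```bash
python3 go.py C white 0.0385
```

```text
t 19.6 pos [ 0.663  -0.1899  0.0392] yaw 0.22 tilt [-0.0005  0.0001] F [-0.9 -0.5 -0.3] w 0.0651
delta tool [0.0013 0.0007 0.0007]
```

>>> apply_moves --rows "0 0 0 0.001 0.0007 0 0.4; 0 0 0 0.001 0.0007 0 -1; 0 0 0 0.001 0.0007 0 -1; 0 0 0 0.001 0.0007 0 -1; 0 0 0 0.001 0.0007 0 -1"

```text
time: 20.1
tool_pos: [0.6641, -0.1906, 0.0399]
ee_rot: [3.141, 0.006, 0.0]
contact_force: [0.3, -0.5, -0.3]
width: 0.0379
```

>>> apply_moves --rows "0 0 0 0 0 0 -1; 0 0 0 0 0 0 -1; 0 0 0 0 0 -0.01 -1; 0 0 0 0 0 -0.03 -1; 0 0 0 0 0 -0.06 -1"

```text
time: 20.6
tool_pos: [0.6629, -0.1902, 0.0988]
ee_rot: [-3.14, -0.006, 0.006]
contact_force: [0.9, -0.5, -2.8]
width: 0.0288
```

>>> apply_moves --rows "0 0 0 0 0 -0.04 -1; 0 0 0 0 0 -0.08 -1; 0 0 0 0 0 -0.12 -1; 0 0 0 0 0 -0.14 -1; 0 0 0 0 0 -0.14 -1"

```text
time: 21.1
tool_pos: [0.665, -0.1909, 0.2434]
ee_rot: [3.14, 0.006, 0.008]
contact_force: [-0.4, -0.2, -3.7]
width: 0.0288
```

```bash
python3 go.py H white 0.24
```

```text
t 21.1 pos [ 0.665  -0.1909  0.2434] yaw 0.22 tilt [ 0.0052 -0.0018] F [-0.4 -0.2 -3.7] w 0.0288
delta tool [-0.0869 -0.3348  0.0023]
```

>>> apply_moves --rows "0 0 0 -0.005 -0.045 0 -1; 0 0 0 -0.012 -0.09 0 -1; 0 0 0 -0.02 -0.135 0 -1; 0 0 0 -0.032 -0.18 0 -1; 0 0 0 -0.045 -0.225 0 -1"

```text
time: 21.6
tool_pos: [0.6167, 0.036, 0.2377]
ee_rot: [-3.141, -0.006, 0.005]
contact_force: [1.4, 0.6, -3.3]
width: 0.0289
```

>>> apply_moves --rows "0 0 0 -0.015 -0.04 0 -1; 0 0 0 -0.03 -0.08 0 -1; 0 0 0 -0.04 -0.105 0 -1; 0 0 0 -0.042 -0.11 0 -1; 0 0 0 -0.042 -0.11 0 -1"

```text
time: 22.1
tool_pos: [0.5751, 0.1444, 0.2384]
ee_rot: [3.141, 0.008, -0.003]
contact_force: [0.7, -1.1, -4.8]
width: 0.0287
```

```bash
python3 go.py H white 0.12
```

```text
t 22.1 pos [0.5751 0.1444 0.2384] yaw 0.3 tilt [-0.0019 -0.0005] F [ 0.7 -1.1 -4.8] w 0.0287
delta tool [0.0019 0.0008 0.1184]
```

>>> apply_moves --rows "0 0 0 0.0005 0.0005 0.04 -1; 0 0 0 0.0005 0.0005 0.08 -1; 0 0 0 0.0005 0.0005 0.11 -1; 0 0 0 0.0005 0.0005 0.119 -1; 0 0 0 0.0005 0.0005 0.119 -1"

```text
time: 22.6
tool_pos: [0.5761, 0.1425, 0.1196]
ee_rot: [3.141, 0.004, -0.004]
contact_force: [0.8, 0.1, -3.1]
width: 0.0285
```

```bash
python3 - <<'E'
from h import *
from fit import fitrim
im=get_image("scene"); cv2.imwrite("pics/s10.png",cv2.resize(im[160:310,240:440,::-1],None,fx=4,fy=4))
z=observe()["tool_pos"][2]-.04+.032
print("held flange (scene)",fitrim("scene",im,(.577,.1436),z,.029,freeR=True))
print("housing (scene)",fitrim("scene",im,(.5759,.1445),.012,.044,freeR=True))
E
python3 go.py H white 0.06
```

```text
held flange (scene) (array([0.57615188, 0.14359143]), np.float64(0.029545053266952497), 36, np.float64(0.0005543742966244453))
housing (scene) (array([0.57582782, 0.14416838]), np.float64(0.0428326279439423), 43, np.float64(0.0004041229970781976))
t 22.65 pos [0.5769 0.1429 0.1211] yaw 0.17 tilt [ 0.0003 -0.    ] F [ 0.1 -0.4 -2.5] w 0.0289
delta tool [-0.0001 -0.0007  0.0611]
```

View pics/s10.png

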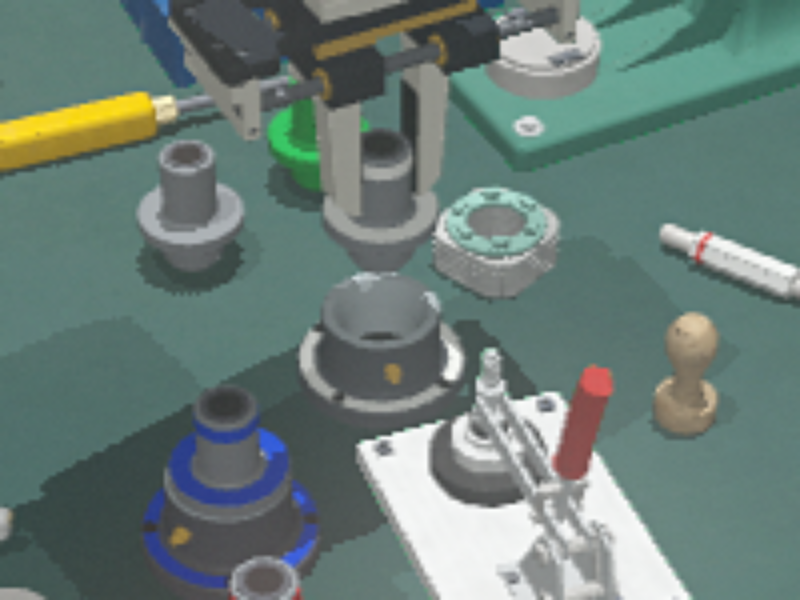

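The white cartridge at crop (381,215) is centred over the white housing (382,340), within 1 mm, and clear of the clamp and the bare cartridge. Lowering.

>>> apply_moves --rows "0 0 0 0 -0.0005 0.02 -1; 0 0 0 0 -0.0005 0.035 -1; 0 0 0 0 -0.0005 0.045 -1; 0 0 0 0 -0.0005 0.052 -1; 0 0 0 0 -0.0005 0.056 -1"

```text
time: 23.15
tool_pos: [0.5764, 0.1441, 0.0644]
ee_rot: [3.142, 0.006, 0.0]
contact_force: [1.2, -0.0, -3.7]
width: 0.0289
```

```bash
python3 go.py H white 0.06
```

```text
t 23.15 pos [0.5764 0.1441 0.0644] yaw 0.22 tilt [ 0.0001 -0.    ] F [ 1.2 -0.  -3.7] w 0.0289
delta tool [0.0004 0.0005 0.0044]
```

>>> apply_moves --rows "0 0 0 0 0 0.002 -1; 0 0 0 0 0 0.0035 -1; 0 0 0 0 0 0.004 -1; 0 0 0 0 0 0.004 -1; 0 0 0 0 0 0.004 -1"

```text
time: 23.65
tool_pos: [0.5764, 0.1441, 0.0609]
ee_rot: [-3.142, -0.006, -0.001]
contact_force: [0.2, -0.0, -4.1]
width: 0.0285
```

>>> apply_moves --rows "0 0 0 0 0 0 0.4; 0 0 0 0 0 0 0.4; 0 0 0 0 0 0 0.4; 0 0 0 0 0 0 0.4; 0 0 0 0 0 0 0.4"

```text
time: 24.15
tool_pos: [0.5764, 0.1441, 0.0608]
ee_rot: [-3.142, -0.006, -0.0]
contact_force: [0.4, 0.4, -0.6]
width: 0.063
```

>>> apply_moves --rows "0 0 0 0 0 -0.03 0.4; 0 0 0 0 0 -0.07 0.4; 0 0 0 0 0 -0.11 0.4; 0 0 0 0 0 -0.15 0.4; 0 0 0 0 0 -0.17 0.4"

```text
time: 24.65
tool_pos: [0.5772, 0.1443, 0.2344]
ee_rot: [-3.141, -0.006, -0.007]
contact_force: [0.1, 0.3, -0.6]
width: 0.0651
```

>>> apply_moves --rows "0 0 0 -0.04 0 0 0.4; 0 0 0 -0.08 0 0 0.4; 0 0 0 -0.12 0 0 0.4; 0 0 0 -0.16 0 0 0.4; 0 0 0 -0.18 0 0 0.4"

```text
time: 25.15
tool_pos: [0.3936, 0.1432, 0.2306]
ee_rot: [3.142, 0.007, -0.001]
contact_force: [0.2, 1.0, 0.7]
width: 0.065
```

>>> apply_moves --rows "0 0 0 -0.01 -0.05 0 0.4; 0 0 0 -0.02 -0.1 0 0.4; 0 0 0 -0.03 -0.15 0 0.4; 0 0 0 -0.04 -0.2 0 0.4; 0 0 0 -0.05 -0.25 0 0.4"

```text
time: 25.65
tool_pos: [0.3455, 0.3904, 0.2309]
ee_rot: [-3.141, -0.006, -0.001]
contact_force: [1.2, -0.2, 0.7]
width: 0.065
```

Run:
```python
from h import *
from fit import fitrim
C={"red":(.427,-.0412),"yellow":(.4003,-.1622),"blue":(.4567,.0683),"white":(.5768,.1436)}
for n in("top","scene"):
    im=get_image(n); cv2.imwrite(f"pics/{n}_end.png",im[:,:,::-1])
    o=fitrim(n,im,(.528,.2777),.032,.029,freeR=True); print(n,"bare",o[0].round(4),o[1].round(4))
    for c in C:
        a=fitrim(n,im,C[c],.052,.029,freeR=True); b=fitrim(n,im,C[c],.012,.044,freeR=True)
        print(n,c,"cart",a[0].round(4),round(a[1],4),"hous",b[0].round(4),round(b[1],4),"d mm",(1000*np.hypot(*(a[0]-b[0]))).round(2))
print(observe()["time"])
```

```text
top bare [0.5293 0.2769] 0.0286
top red cart [ 0.431  -0.0435] 0.0319 hous [ 0.4278 -0.0419] 0.043 d mm 3.5
top yellow cart [ 0.4018 -0.1651] 0.0312 hous [ 0.401 -0.163] 0.0429 d mm 2.25
top blue cart [0.4611 0.0664] 0.0329 hous [0.4575 0.0674] 0.043 d mm 3.73
top white cart [0.5803 0.1426] 0.0312 hous [0.5778 0.1427] 0.0429 d mm 2.51
scene bare [0.5271 0.278 ] 0.0288
scene red cart [ 0.4263 -0.04  ] 0.0284 hous [ 0.4262 -0.0403] 0.0428 d mm 0.29
scene yellow cart [ 0.3999 -0.1611] 0.0284 hous [ 0.3997 -0.1614] 0.0427 d mm 0.38
scene blue cart [0.457  0.0693] 0.0285 hous [0.4558 0.0691] 0.0428 d mm 1.16
scene white cart [0.5761 0.1453] 0.0285 hous [0.5759 0.1444] 0.0427 d mm 0.96
25.75
```

View pics/scene_end.png

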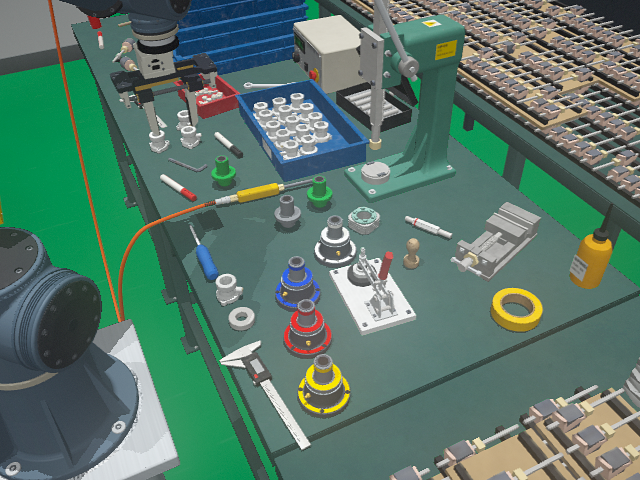

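View pics/top_end.png

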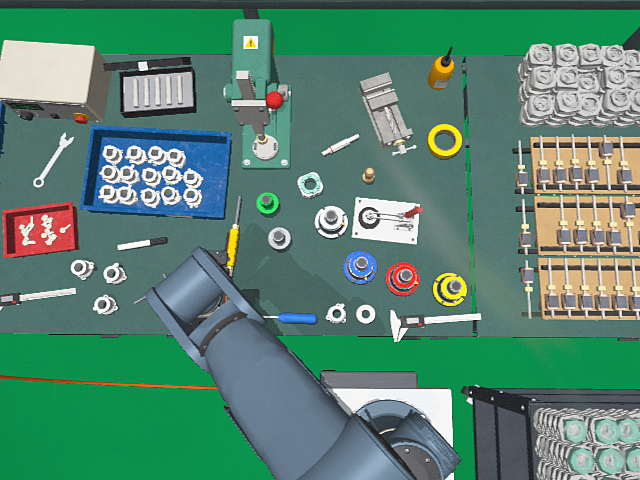

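All four are home. The top camera's cartridge fits came out at R≈0.031–0.033 instead of 0.029, so they caught the boss edge below and aren't valid. The scene fits have the right radius.

```bash
python3 -c "
from station import *
print(finish_job())"
```

```text
the job is handed in; nothing more can be done
None
```

All four painted cartridges are in the housings of their own colour, and I handed the job in at about 25.8 s of robot time. `finish_job` reports no verdict, so what follows are my own checks.

- **Seating:** the last pictures show every flange sitting on its boss. The scene camera puts the cartridge and housing axes this far apart: red 0.3 mm, yellow 0.4 mm, blue 1.2 mm, white 1.0 mm. I have no direct measurement of seated height. It rests on those pictures and on the tool height at release, which was within about 1 mm of the expected seated height.
- **Housings and bare cartridge:** none of them moved by more than about 0.3 mm between the first and last measurement. I did not touch the green look-alikes.
- **Forces:** readings at the end of each move stayed around 5 N, with no sign of jamming. The arm ended clear of everything, gripper open.
- **Check that disagreed:** the top camera gave axis offsets of 2.3–3.7 mm for the seated cartridges. Its fitted radius was 31–33 mm instead of 29 mm, so it had caught the boss edge below the flange, and I discarded it. Even those values are inside the 6 mm limit.

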